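# Take down the washed filter set and set up the filter station

### The arm

A 7-joint arm with a two-finger parallel gripper is mounted at the origin on the work surface. World frame = base frame: x ahead of the robot, y to its left, z up, the work surface at z = 0. Lengths are in m, angles in rad, forces in N, time in s.
With the tool pointing down it reaches from about 0.425 to 0.875 m from the base axis. Payload 4.7 kg.
Tool frame: the origin (TCP) lies on the front face of the gripper's body, between the roots of the fingers; the fingertips stand 73 mm ahead of it and the grasp point (between the pads) lies 54 mm ahead of it (bot.grip_point_offset is the distance from the TCP to the grasp point, in m); z points along the fingers, y is the line along which they close (so a half turn about z gives the same grasp; the last joint's range is limited). The gripper opens to 85 mm and grips with 20 to 120 N. Pads are 22 mm wide; open, the fingers measure 114 mm over their backs; the gripper's body (76 mm by 85 mm) begins 54 mm behind the grasp point. The pads swing forward as they close: fully open they stand 13 mm farther back than shut.
Start: joints at [-1.259, 0.321, -0.07, 1.45, 0.023, 1.371, -0.057], TCP at [0.191, 0.621, 0.304] pointing down, gripper open.
Joint ranges: [-2.86, 2.86], [-0.3, 2.09], [-1.38, 1.24], [0.06, 2.45], [-1.56, 4.7], [0.09, 2.05], [-2.69, 2.69]. Speed limits (rad/s): [2.57, 2.57, 3.14, 3.14, 3.14, 3.14, 3.14].

### API

Orientations are given as a unit quaternion [w, x, y, z].
In Python, from rig import status, eyes, bot gives the robot as it stands.
- The arm moves only by the tool apply_moves, never from a script. Its argument "targets" is one flat list of numbers, 6 for each row, row after row: the shift along the tool's x, y, z normalised to -1 to 1, where 1 is 0.02 m, then the turn, a rotation vector about the tool's x, y, z normalised to -1 to 1, where 1 is 0.08 rad. A call has 1 to 10 rows; each row shifts and turns the commanded pose from where the row before left it, along the tool's axes as they then stand; what a row does not reach is not made up. A row lasts 1/12 s, in which the tool goes at most 41.7 mm and 7.16 degrees, less where a joint would pass 70% of its speed; a pose out of reach is approached as far as the arm can. A call with a number of a shift or a turn outside -1 to 1 is refused whole. A call with a gripper value outside its range is refused whole. "gripper" is the closure in counts, from 0 (fully open) to 255 (shut), set as the call begins (left out, the last holds). The fingers move at their own pace and stop on an object; "grip_force" is the grip in N (left out, the last holds). Time passes only in rows, so rows that do not move let the fingers close. It gives the time, the measured TCP pose, the force, the opening and the grip force at its end, in the units of the state.
- status.sense(): the state, without advancing time (a new reading comes with each control period).
- eyes.read_camera(name): name is "scene" or "top"; returns the picture (420x560x3 uint8, red, green, blue); there is no depth.
- eyes.camera_params(name): a dict with "fx", "fy", "cx", "cy" (pixels), "rvec" (rotation vector, rad) and "tvec" (3), from world to camera coordinates, as OpenCV has them. Camera axes: x right, y down, z forward; pixel columns grow to the right and rows downward; lengths in m; the calibration is good to about 2 mm. A picture is of the moment at which its call begins. camera_params takes no time and is no camera call.
- bot.sign_off(): hands the job in; it is judged then, once.
The state is a dict: "t": time; "joints": joint angles; "qvel": joint speeds; "effort": joint torques, N m; "eef_pos": TCP position; "ee_rot": TCP orientation; "ft_force": force on the tool from outside, world axes, zero at the start; "moment": the same for the moment, N m; "opening": opening from 0.0 (shut) to 1.0 (fully open); "grasp_force": force on a finger pad.
Only numpy, scipy, OpenCV 4.12 (cv2) and the standard library are available. Lean on these libraries where they do the work, as an engineer would, in place of code of your own. Each camera call takes 0.05 s, during which the arm holds its last target. There are 200 camera calls.

### The job

The washed parts of a filter holder stand in one stack on the grey stand. Take them down from the top: first set the stopper upright in the middle of the round blue dish, then put the small steel ring over the stem of the filter station so that it lies flat on the station's base, then the white ring over the stem flat on top of it, and last lay the large clamp ring flat in the middle of the square steel tray. Do not knock over the small amber bottle.

Things in the scene. Friction and masses are not known exactly. Their poses are not given: they have to be found in the camera images.
- stopper_mid (a point): Centre (half-way up, on the axis) of the stopper, a dark steel turned part 36 mm high, the top of the stack: foot 30 mm diameter and 10 mm high, neck 16 mm diameter, and on top a round grip knob 26 mm diameter reaching from 20 to 36 mm above its underside. z along its axis, up. 70 to 130 g.
- support_ring_mid (a point): Centre (half-way up, on the axis) of the small steel ring, second from the top of the stack: outside 42 mm, hole 20 mm, 20 mm high, plain straight sides. z along its axis. 110 to 210 g.
- spacer_ring_mid (a point): Centre (half-way up, on the axis) of the white plastic ring, third from the top of the stack: outside 54 mm, hole 24 mm, 20 mm high, straight sides. z along its axis. 60 to 120 g.
- clamp_ring_mid (a point): Centre (half-way up, on the axis) of the large aluminium clamp ring with knurled rim, the lowest of the stack: outside 66 mm, hole 40 mm, 20 mm high, straight sides. z along its axis. 210 to 390 g. It rests on a fixed round grey stand 22 mm high and 84 mm across the top (88 mm foot); each part of the stack rests on the flat top of the next, centred to within about 3 mm, nothing interlocks.
- station_seat (a point): The filter station, fixed: a round steel base 84 mm diameter and 12 mm high with an upright stem in its middle, 10 mm diameter, rising 50 mm above the base, slightly pointed; a small tap sticks out 72 mm from the axis to the station's own +x, lower than the base top. This point is the centre of the base's top face (foot of the stem), z up. The rings go over the stem: small steel ring on the base, white ring on it.
- dish_floor (a point): Round blue ceramic dish, fixed, 88 mm outside diameter, 10 mm high, wall 3 mm. This point is the centre of its inner floor, 3 mm above the bench, z up. For the stopper.
- tray_floor (a point): Square steel tray, fixed, 138 mm outside, 12 mm high, walls 3 mm, open on top. This point is the centre of its inner floor, 3 mm above the bench; x and y along its sides, z up. For the clamp ring.
- bottle_mid (a point): Centre (half-way up) of the small loose amber glass bottle, 34 mm diameter, 68 mm high, about 70 g, standing on the bench. To be left standing.

How it is judged:
By the outcome, as a careful person would: the job done as asked, in the order asked, and still so for the second after the job is handed in, with the robot touching nothing.
It also fails if it takes over 112 s, if anything falls off the work surface, if the arm or the gripper's body presses on something with over 40 N, if the wrist force passes 120 N, or if a joint passes its speed limit or range.

## Working session

There is one attempt and no reset: what is moved stays moved. The work goes in short steps, Python scripts to look and compute and a tool call to move; the robot and the scene stay as the last step left them, time stands still between calls to the robot, and variables do not carry over. Pictures are saved under pics/ and viewed, at most 17 in all, crops included, and the job is handed in when it is done.

Besides the shell and the picture viewer there is one more tool, called after ">>>" as name(argument=value, ...), one argument or row to a line, values as JSON. apply_moves: Moves the arm, as the interface text tells. Scaled input: -1 to 1 covers 0.02 m each way for a shift and 0.08 rad each way for a turn. Its arguments: {"type":"object","properties":{"targets":{"type":"array","items":{"type":"number"}},"gripper":{"type":"number"},"grip_force":{"type":"number"}},"required":["targets"]}

```bash
mkdir -p pics; ls; python3 - <<'E'
from rig import status, eyes, bot
import cv2
for n in("scene","top"):
    im=eyes.read_camera(n); cv2.imwrite(f"pics/{n}0.png",im[:,:,::-1]); print(eyes.camera_params(n))
print(status.sense(), bot.grip_point_offset)
E
```

```text
pics
{'fx': 530.7276820676778, 'fy': 530.7276820676778, 'cx': 274.591089295228, 'cy': 202.15399015407783, 'rvec': array([ 1.85976042,  1.54209044, -0.71231949]), 'tvec': array([-0.10720461, -0.26699376,  1.60310205])}
{'fx': 476.249325087716, 'fy': 476.249325087716, 'cx': 279.29997857307296, 'cy': 213.03694033282574, 'rvec': array([ 2.1359714 , -2.17029177,  0.10102289]), 'tvec': array([0.02811891, 0.51534697, 0.88344131])}
{'t': 0.1, 'joints': array([-1.25891619,  0.32171746, -0.07010417,  1.45158261,  0.02259527,
        1.37080095, -0.05689229]), 'qvel': array([-0.00051641, -0.0039305 , -0.00019612, -0.00156093,  0.00125343,
       -0.00051281,  0.0001216 ]), 'effort': array([-1.27621519e-06, -4.94880044e+01, -3.83725204e-01, -3.15210986e+01,
        1.29652134e-02,  7.43780140e-03, -8.80776753e-06]), 'eef_pos': array([0.19062757, 0.62103128, 0.30293846]), 'ee_rot': array([-8.56553093e-05,  1.48313952e-01,  9.88939953e-01, -8.56341727e-04]), 'ft_force': array([ 0.88377739,  0.6008953 , -0.28517504]), 'moment': array([ 0.00739646,  0.01692018, -0.03381903]), 'grasp_force': 0.0, 'opening': 1.0048100932794832} 0.0539
```

View pics/scene0.png

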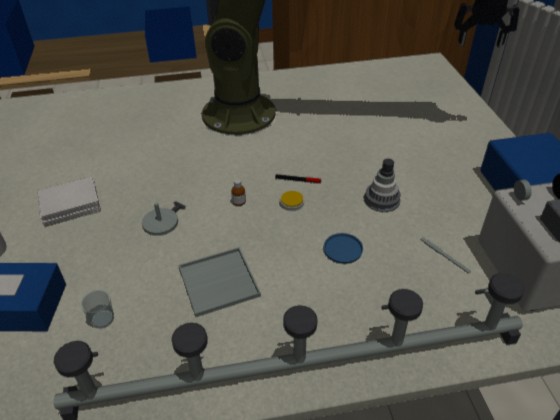

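View pics/top0.png

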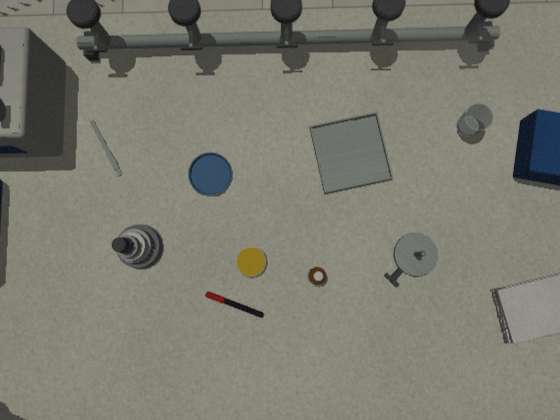

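The scene view shows the stack at (383,185), dish (343,248), tray (219,280), station (160,220) and bottle (238,192). In the top view they are at (138,246), (211,174), (351,153), (415,254) and (317,276). I'll zoom in next to get precise pixels.

```bash
cat > h.py <<'E'
import numpy as np, cv2
from rig import status, eyes, bot
P={n:eyes.camera_params(n) for n in("scene","top")}
def K(p): return np.array([[p['fx'],0,p['cx']],[0,p['fy'],p['cy']],[0,0,1]])
def ray(n,u,v):
    p=P[n]; R=cv2.Rodrigues(p['rvec'])[0]
    return -R.T@p['tvec'], R.T@np.linalg.inv(K(p))@np.array([u,v,1.])
def onz(n,u,v,z):
    c,d=ray(n,u,v); return c+d*(z-c[2])/d[2]
def proj(n,X):
    p=P[n]; return cv2.projectPoints(np.array(X,float).reshape(-1,3),p['rvec'],p['tvec'],K(p),None)[0].reshape(-1,2)
def circ(x,y,z,r):
    a=np.linspace(0,2*np.pi,60); return np.c_[x+r*np.cos(a),y+r*np.sin(a),0*a+z]
def grid(n,im,cs,name,over=(),s=4,w=100,h=75,cols=2):
    big=cv2.resize(im[:,:,::-1],None,fx=s,fy=s,interpolation=cv2.INTER_CUBIC)
    for X,col in over:
        q=((proj(n,X)+.5)*s).astype(int); cv2.polylines(big,[q],False,col,1)
    t=[big[int(s*(v-h/2)):int(s*(v+h/2)),int(s*(u-w/2)):int(s*(u+w/2))] for u,v in cs]
    cv2.imwrite(name,np.vstack([np.hstack(t[i:i+cols]) for i in range(0,len(t),cols)]))
E
python3 - <<'E'
from h import *
for n in P: print(n,ray(n,280,210)[0].round(3))
print('stack lower',onz("top",139,247,.03),onz("scene",383,200,.03))
print('stopper top',onz("top",122,245,.118),onz("scene",388,163,.118))
print('dish',onz("top",211,174,.01),onz("scene",343,248,.01))
print('tray',onz("top",351,153,.01),onz("scene",219,280,.01))
print('base',onz("top",415,254,.012),onz("scene",160,220,.012))
print('bottle',onz("top",317,276,.068),onz("scene",238,182,.068))
im=cv2.imread("pics/top0.png")[:,:,::-1]
grid("top",im,[(138,246),(211,174),(351,153),(415,254)],"pics/z1.png")
im=cv2.imread("pics/scene0.png")[:,:,::-1]
grid("scene",im,[(383,185),(343,248),(219,280),(160,220)],"pics/z2.png")
E
```

```text
scene [ 1.373 -0.117  0.869]
top [0.412 0.002 0.937]
stack lower [0.4549094  0.28925279 0.03      ] [0.49175616 0.28208626 0.03      ]
stopper top [0.45464086 0.29105251 0.118     ] [0.46462007 0.29269512 0.118     ]
dish [0.59822502 0.15460912 0.01      ] [0.60518257 0.15420468 0.01      ]
tray [ 0.63523873 -0.12353011  0.01      ] [ 0.64296028 -0.1237107   0.01      ]
base [ 0.4339567  -0.23969564  0.012     ] [ 0.43658027 -0.24205262  0.012     ]
bottle [ 0.39573688 -0.04724125  0.068     ] [ 0.40252139 -0.0494643   0.068     ]
```

View pics/z1.png

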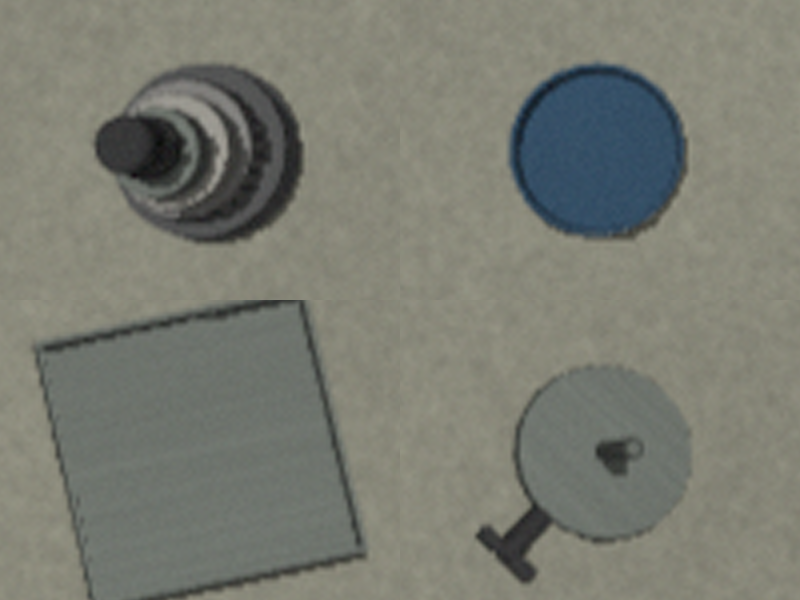

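View pics/z2.png

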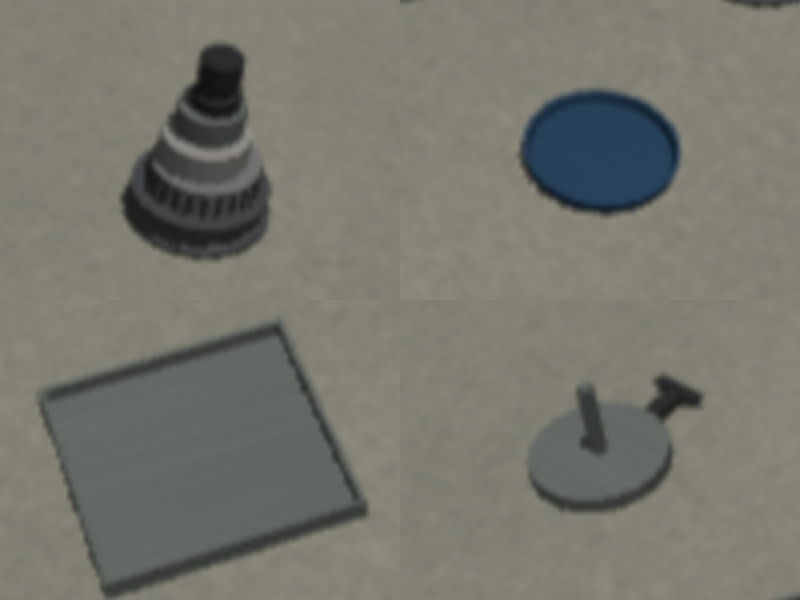

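```bash
cat > m.py <<'E'
from h import *
o={'top':[(88,208.5),(161,136.5),(301,115.5),(365,216.5)],'scene':[(333,147.5),(293,210.5),(169,242.5),(110,182.5)]}
def px(n,i,p): return np.array(o[n][i])+(np.array(p)-1.5)/4
def show(nm,n,i,p,z):
    u=px(n,i,p); print(nm,n,u.round(1),onz(n,*u,z)[:2].round(4))
show('standtop','top',0,(214,153),.022); 
show('knob','top',0,(122,146),.118); show('knob','scene',0,(222,57),.118)
show('dish','top',1,(198.5,151.5),.010); show('dish','scene',1,(201.5,150),.01)
show('base','top',3,(204,153.5),.012); show('base','scene',3,(200,152),.012)
show('tip','top',3,(233,148),.062); show('tip','scene',3,(186,86),.062)
for n,c in(('top',[(37,46),(302,-2),(365,253),(92,303)]),('scene',[(42,97),(280,23),(366,208),(108,283)])):
    Q=np.array([onz(n,*px(n,2,p),.012)[:2] for p in c]); print(n,Q.mean(0).round(4),np.linalg.norm(Q-np.roll(Q,1,0),axis=1).round(3))
E
python3 m.py
```

```text
standtop top [141.1 246.4] [0.4564 0.2877]
knob top [118.1 244.6] [0.4554 0.2978]
knob scene [388.1 161.4] [0.4589 0.295 ]
dish top [210.2 174. ] [0.5983 0.1561]
dish scene [343.  247.6] [0.6041 0.1545]
base top [415.6 254.5] [ 0.433  -0.2408]
base scene [159.6 220.1] [ 0.4368 -0.2429]
tip top [422.9 253.1] [ 0.4341 -0.2409]
tip scene [156.1 203.6] [ 0.4345 -0.2426]
top [ 0.6361 -0.1219] [0.132 0.134 0.132 0.136]
scene [ 0.6422 -0.1246] [0.131 0.135 0.139 0.134]
```

```bash
cat > ov.py <<'E'
from h import *
ims={n:cv2.imread(f"pics/{n}0.png")[:,:,::-1] for n in P}
x,y=.457,.294
ov=[(circ(x,y,.022,.042),(0,0,255)),(circ(x,y,.042,.033),(0,255,0)),(circ(x,y,.022,.033),(0,255,0)),(circ(x,y,.062,.027),(255,0,0)),(circ(x,y,.082,.021),(0,255,255)),(circ(x,y,.118,.013),(255,0,255)),
 (circ(.601,.155,.01,.044),(0,0,255)),(circ(.435,-.242,.012,.042),(0,0,255)),([(.435,-.242,.012),(.435,-.242,.062)],(0,255,0))]
grid("top",ims["top"],[(138,246),(211,174)],"pics/a.png",ov); grid("scene",ims["scene"],[(383,185),(343,248)],"pics/b.png",ov)
cv2.imwrite("pics/ov1.png",np.vstack([cv2.imread("pics/a.png"),cv2.imread("pics/b.png")]))
E
python3 ov.py
```

```text
(no output)
```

View pics/ov1.png

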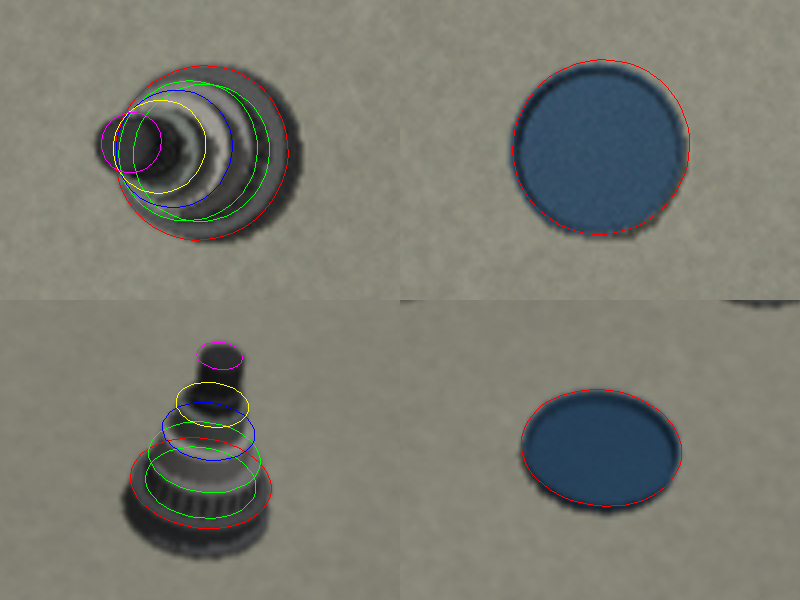

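The overlay fits. The knob is at about (0.4565, 0.295), the dish at (0.6005, 0.1555), the tray at (0.639, -0.123) and the station at (0.435, -0.242). I'll turn the tool to align with the world axes and move over the stack.

>>> apply_moves(
  targets=[0,0,0,0,0,-0.93,0,0,0,0,0,-0.93,0,0,0,0,0,-0.93,0,0,0,0,0,-0.92,0,0,0,0,0,0,-0.7,-0.8,0,0,0,0,-0.7,-0.8,0,0,0,0,-0.7,-0.8,0,0,0,0,-0.7,-0.8,0,0,0,0,-0.7,-0.8,0,0,0,0],
  gripper=0,
)

```text
t: 0.93
eef_pos: [0.2612, 0.5404, 0.3035]
ee_rot: [-0.0, 0.002, 1.0, -0.0]
ft_force: [-0.9, 0.3, 0.3]
opening: 1.001
grasp_force: 0.0
```

>>> apply_moves(
  targets=[-0.65,-0.8,0.2,0,0,0,-0.65,-0.8,0.2,0,0,0,-0.65,-0.8,0.2,0,0,0,-0.65,-0.8,0.2,0,0,0,-0.65,-0.8,0.2,0,0,0,-0.65,-0.8,0.2,0,0,0,-0.65,-0.8,0.2,0,0,0,-0.65,-0.8,0.2,0,0,0,-0.65,-0.8,0.2,0,0,0,-0.65,-0.8,0.2,0,0,0],
)

```text
t: 1.77
eef_pos: [0.391, 0.3802, 0.2635]
ee_rot: [-0.0, 0.002, 1.0, -0.0]
ft_force: [0.6, -0.3, -0.4]
opening: 1.0
grasp_force: 0.0
```

>>> apply_moves(
  targets=[-0.6,-0.8,0.2,0,0,0,-0.6,-0.8,0.2,0,0,0,-0.6,-0.8,0.2,0,0,0,0,0,0,0,0,0,0,0,0,0,0,0],
)

```text
t: 2.18
eef_pos: [0.4269, 0.3321, 0.2515]
ee_rot: [-0.0, 0.003, 1.0, -0.0]
ft_force: [-0.3, 0.4, -0.6]
opening: 1.002
grasp_force: 0.0
```

>>> apply_moves(
  targets=[-0.75,-0.93,0,0,0,0,-0.73,-0.93,0,0,0,0,0,0,0.75,0,0,0,0,0,0.75,0,0,0,0,0,0.75,0,0,0,0,0,0.75,0,0,0,0,0,0.75,0,0,0,0,0,0.45,0,0,0,0,0,0,0,0,0],
  gripper=90,
)

```text
t: 2.93
eef_pos: [0.4543, 0.2964, 0.1659]
ee_rot: [-0.002, -0.0, 1.0, -0.001]
ft_force: [-0.6, 0.5, -1.1]
opening: 0.645
grasp_force: 0.0
```

```bash
python3 - <<'E'
from h import *
s=status.sense(); print(s['eef_pos'],s['opening'])
p=s['eef_pos']; f=[]
for n in P:
    im=eyes.read_camera(n); cv2.imwrite(f"pics/{n}1.png",im[:,:,::-1])
    q=proj(n,[p+[0,0,-.054]])[0]; print(n,q)
    # overlay: body front face outline at TCP height, knob circle
    b=np.array([[1,1],[1,-1],[-1,-1],[-1,1],[1,1]])*[.038,.0425]
    ov=[(np.c_[b+p[:2],np.full(5,p[2])],(0,0,255)),(circ(.4565,.295,.118,.013),(255,0,255)),([p,p+[0,0,-.054]],(0,255,0))]
    grid(n,im,[q],f"pics/c_{n}.png",ov,w=100,h=140); f.append(cv2.imread(f"pics/c_{n}.png"))
cv2.imwrite("pics/g1.png",np.hstack(f))
E
```

```text
[0.45426747 0.29641918 0.16590593] 0.6447683832806742
scene [387.73485742 162.20650147]
top [120.1565453  245.42692963]
```

View pics/g1.png

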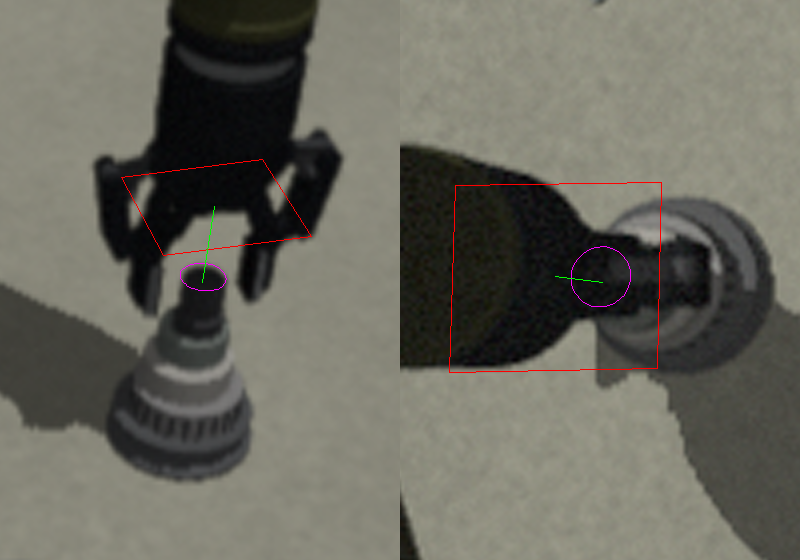

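The fingers straddle the knob: they are at columns 145 and 258 in the zoomed crop, with the knob at 203. I'll nudge x and close.

>>> apply_moves(
  targets=[-0.1,0,-0.05,0,0,0,0,0,0,0,0,0,0,0,0,0,0,0,0,0,0,0,0,0,0,0,0,0,0,0,0,0,0,0,0,0,0,0,0,0,0,0,0,0,0,0,0,0],
  gripper=255,
  grip_force=30,
)

```text
t: 3.7
eef_pos: [0.4588, 0.2964, 0.1703]
ee_rot: [0.001, 0.001, 1.0, 0.001]
ft_force: [0.7, 0.0, 6.3]
opening: 0.29
grasp_force: 29.5
```

>>> apply_moves(
  targets=[0,0,-0.2,0,0,0,0,0,-0.4,0,0,0,0,0,-0.6,0,0,0,0,0,-0.6,0,0,0,0,0,-0.6,0,0,0,0,0,-0.6,0,0,0,0,0,0,0,0,0],
)

```text
t: 4.28
eef_pos: [0.4594, 0.2968, 0.2326]
ee_rot: [0.002, 0.001, 1.0, 0.002]
ft_force: [0.5, 0.2, -0.0]
opening: 0.288
grasp_force: 29.6
```

```bash
python3 - <<'E'
from h import *
s=status.sense(); print(s['eef_pos'],s['opening'],s['ft_force'])
p=s['eef_pos']; im=eyes.read_camera("scene"); cv2.imwrite("pics/scene2.png",im[:,:,::-1])
ov=[(circ(p[0],p[1],p[2]-.049,.013),(255,0,255)),(circ(p[0],p[1],p[2]-.085,.015),(255,0,255)),(circ(.4565,.294,.082,.021),(0,255,255))]
grid("scene",im,[(385,165)],"pics/g2.png",ov,s=5,w=120,h=120)
E
```

```text
[0.45937141 0.29681856 0.23262105] 0.2877055789682278 [ 0.45822172  0.16456085 -0.04639737]
```

View pics/g2.png

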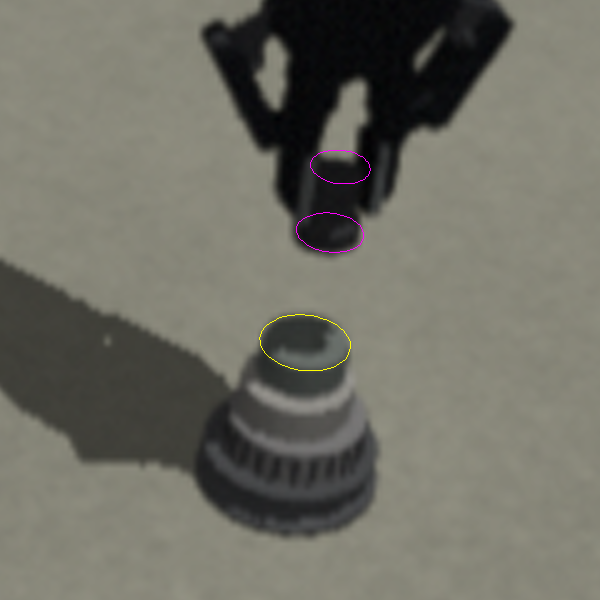

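The stopper is held and the ring below it is undisturbed. Next, over the dish.

>>> apply_moves(
  targets=[-0.4,-0.4,0,0,0,0,-0.75,-0.74,0,0,0,0,-0.75,-0.74,0,0,0,0,-0.75,-0.74,0,0,0,0,-0.75,-0.74,0.2,0,0,0,-0.75,-0.74,0.4,0,0,0,-0.75,-0.74,0.6,0,0,0,-0.75,-0.74,0.6,0,0,0,-0.75,-0.74,0.6,0,0,0,-0.75,-0.74,0.6,0,0,0],
)

```text
t: 5.17
eef_pos: [0.6014, 0.1526, 0.1672]
ee_rot: [-0.001, 0.001, 1.0, -0.001]
ft_force: [0.3, 1.6, -0.2]
opening: 0.285
grasp_force: 29.6
```

>>> apply_moves(
  targets=[0,0,0.7,0,0,0,0,0,0.7,0,0,0,0,0,0.7,0,0,0,0,0,0.7,0,0,0,0,0,0.6,0,0,0,0,0,0,0,0,0,0,0,0,0,0,0],
)

```text
t: 5.75
eef_pos: [0.6003, 0.1539, 0.0998]
ee_rot: [-0.001, 0.001, 1.0, -0.001]
ft_force: [-0.1, 1.0, -0.9]
opening: 0.289
grasp_force: 29.6
```

```bash
python3 - <<'E'
from h import *
s=status.sense(); print(s['eef_pos'],s['opening'],s['ft_force'])
p=s['eef_pos']; f=[]
for n,c in(("scene",(343,238)),("top",(205,177))):
    im=eyes.read_camera(n); cv2.imwrite(f"pics/{n}3.png",im[:,:,::-1])
    ov=[(circ(p[0],p[1],p[2]-.085,.015),(255,0,255)),(circ(p[0],p[1],p[2]-.049,.013),(255,0,255)),(circ(p[0],p[1],.010,.044),(0,255,255))]
    grid(n,im,[c],f"pics/c_{n}.png",ov,w=100,h=110); f.append(cv2.imread(f"pics/c_{n}.png"))
cv2.imwrite("pics/g3.png",np.hstack(f))
E
```

```text
[0.60033903 0.15386608 0.09979283] 0.28935478596899966 [-0.08027515  0.96375259 -0.94827465]
```

View pics/g3.png

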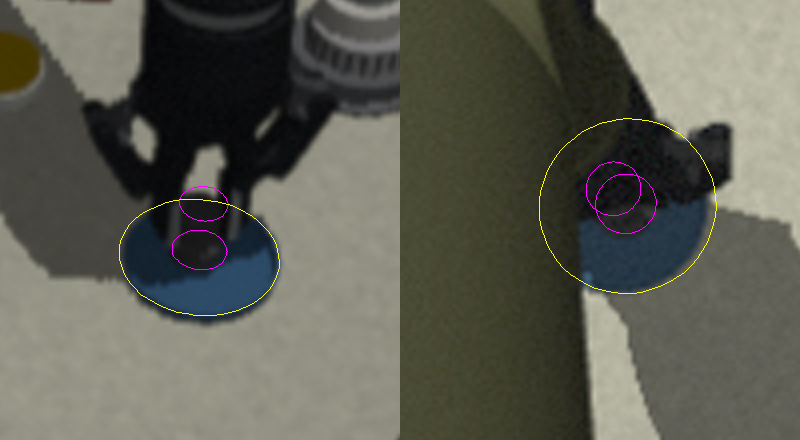

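>>> apply_moves(
  targets=[-0.08,0.05,0.25,0,0,0,0,0,0.2,0,0,0,0,0,0.05,0,0,0,0,0,0,0,0,0],
)

```text
t: 6.18
eef_pos: [0.6029, 0.1559, 0.0915]
ee_rot: [0.001, 0.0, 1.0, 0.0]
ft_force: [-0.8, 0.7, 1.6]
opening: 0.289
grasp_force: 29.8
```

>>> apply_moves(
  targets=[0,0,0.05,0,0,0,0,0,0,0,0,0],
)

```text
t: 6.35
eef_pos: [0.603, 0.1559, 0.0914]
ee_rot: [0.001, 0.0, 1.0, 0.0]
ft_force: [-1.5, -0.8, 6.5]
opening: 0.288
grasp_force: 30.2
```

Contact. I'll release and lift.

>>> apply_moves(
  targets=[0,0,-0.08,0,0,0,0,0,0,0,0,0,0,0,0,0,0,0,0,0,0,0,0,0,0,0,0,0,0,0,0,0,-0.2,0,0,0,0,0,-0.6,0,0,0,0,0,-0.9,0,0,0,0,0,-0.9,0,0,0],
  gripper=80,
)

```text
t: 7.1
eef_pos: [0.6023, 0.1555, 0.1446]
ee_rot: [-0.0, 0.001, 1.0, -0.0]
ft_force: [0.6, 0.8, -0.3]
opening: 0.684
grasp_force: 0.0
```

>>> apply_moves(
  targets=[0,0,-0.9,0,0,0,0,0,-0.9,0,0,0,0,0,-0.9,0,0,0,0,0,0,0,0,0],
)

```text
t: 7.43
eef_pos: [0.6048, 0.156, 0.2031]
ee_rot: [0.004, 0.001, 1.0, 0.001]
ft_force: [0.9, -0.5, 0.5]
opening: 0.682
grasp_force: 0.0
```

>>> apply_moves(
  targets=[0.4,0.4,0,0,0,0,0.78,0.72,0,0,0,0,0.78,0.72,0,0,0,0,0.78,0.72,0,0,0,0,0.78,0.72,0,0,0,0,0.78,0.72,0,0,0,0,0.78,0.72,0,0,0,0,0.78,0.72,0,0,0,0,0.78,0.72,0,0,0,0,0.7,0.72,0,0,0,0],
  gripper=40,
)

```text
t: 8.27
eef_pos: [0.4533, 0.2942, 0.1965]
ee_rot: [-0.001, 0.0, 1.0, -0.0]
ft_force: [-0.3, 0.6, -1.4]
opening: 0.844
grasp_force: 0.0
```

>>> apply_moves(
  targets=[0,0,0.5,0,0,0,0,0,0.7,0,0,0,0,0,0.5,0,0,0,0,0,0,0,0,0,0,0,0,0,0,0],
)

```text
t: 8.68
eef_pos: [0.4553, 0.2926, 0.1624]
ee_rot: [-0.001, 0.001, 1.0, -0.001]
ft_force: [-0.1, -0.6, 0.9]
opening: 0.846
grasp_force: 0.0
```

```bash
python3 - <<'E'
from h import *
s=status.sense(); print(s['eef_pos'],s['opening'],s['ft_force'])
p=s['eef_pos']; im=eyes.read_camera("scene"); cv2.imwrite("pics/scene4.png",im[:,:,::-1])
ov=[(circ(.4565,.294,.082,.021),(0,255,255)),(circ(p[0],p[1],.082,.021),(255,0,255))]
grid("scene",im,[(385,180),(343,240)],"pics/g4.png",ov,s=5,w=80,h=110)
E
```

```text
[0.45528405 0.29255375 0.16235408] 0.8464593943805439 [-0.06610887 -0.6284831   0.88426658]
```

View pics/g4.png

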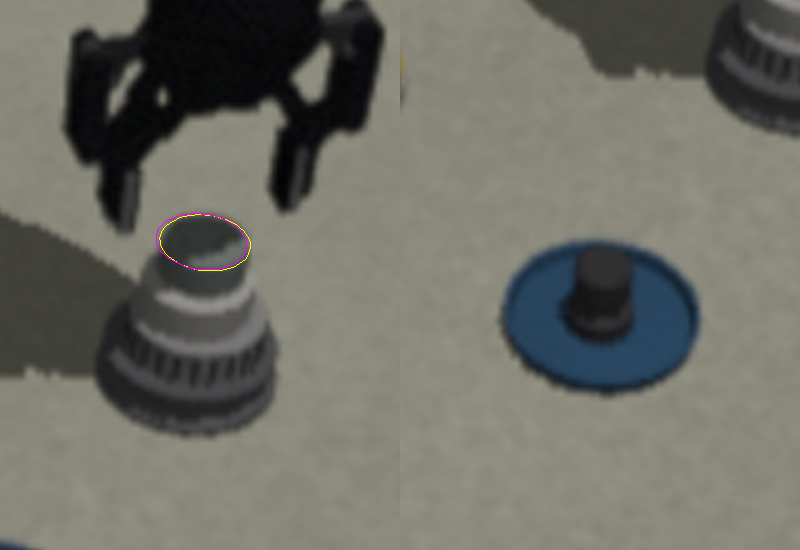

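The stopper stands upright in the middle of the dish, and the gripper straddles the steel ring. I'll descend and grip.

>>> apply_moves(
  targets=[-0.05,0.07,0.5,0,0,0,0,0,0.4,0,0,0,0,0,0.25,0,0,0,0,0,0,0,0,0],
)

```text
t: 9.07
eef_pos: [0.4561, 0.2941, 0.1389]
ee_rot: [-0.001, 0.001, 1.0, -0.001]
ft_force: [0.8, 0.2, -0.3]
opening: 0.843
grasp_force: 0.0
```

>>> apply_moves(
  targets=[0,0,0,0,0,0,0,0,0,0,0,0,0,0,0,0,0,0,0,0,0,0,0,0,0,0,0,0,0,0,0,0,0,0,0,0,0,0,0,0,0,0],
  gripper=255,
  grip_force=40,
)

```text
t: 9.65
eef_pos: [0.4572, 0.2951, 0.1412]
ee_rot: [0.001, 0.0, 1.0, 0.0]
ft_force: [0.5, 0.4, 3.0]
opening: 0.465
grasp_force: 41.0
```

>>> apply_moves(
  targets=[0,0,-0.2,0,0,0,0,0,-0.4,0,0,0,0,0,-0.6,0,0,0,0,0,-0.8,0,0,0,0,0,-0.8,0,0,0,0,0,-0.8,0,0,0,0,0,-0.8,0,0,0,0,0,-0.6,0,0,0,0,0,-0.2,0,0,0,0,0,0,0,0,0],
)

```text
t: 10.48
eef_pos: [0.4573, 0.295, 0.2461]
ee_rot: [0.001, 0.0, 1.0, 0.001]
ft_force: [0.3, 0.2, -1.9]
opening: 0.468
grasp_force: 40.6
```

```bash
python3 - <<'E'
from h import *
s=status.sense(); print(s['eef_pos'],s['opening'],s['ft_force'])
p=s['eef_pos']; im=eyes.read_camera("scene"); cv2.imwrite("pics/scene5.png",im[:,:,::-1])
ov=[(circ(.4565,.294,.062,.027),(0,255,255)),(circ(p[0],p[1],p[2]-.079,.021),(255,0,255)),(circ(p[0],p[1],p[2]-.059,.021),(255,0,255))]
grid("scene",im,[(388,160)],"pics/g5.png",ov,s=5,w=120,h=120)
E
```

```text
[0.45730117 0.29503287 0.24607337] 0.46791460076118013 [ 0.29222781  0.19017214 -1.86792639]
```

View pics/g5.png

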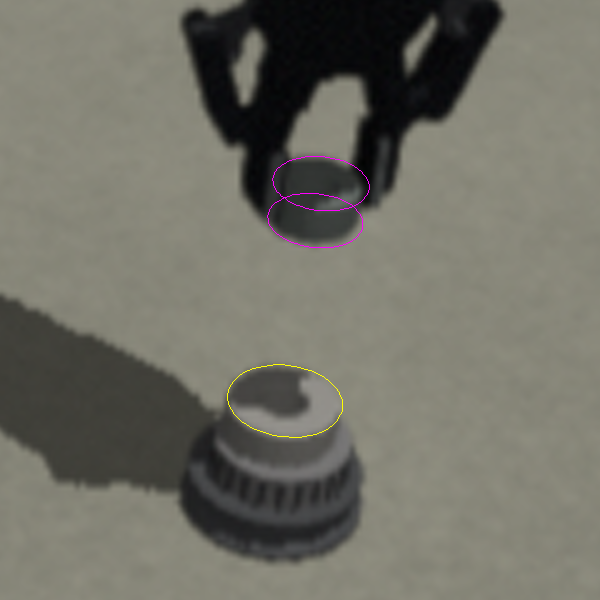

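The steel ring is held level, and the white ring stays at (0.4565, 0.294). Now to the station.

>>> apply_moves(
  targets=[0,-0.4,0,0,0,0,0,-0.8,0,0,0,0,0,-1,0,0,0,0,0,-1,0,0,0,0,0,-1,0,0,0,0,0,-1,0,0,0,0,0,-1,0,0,0,0,0,-1,0,0,0,0,0,-1,0,0,0,0,0,-1,0,0,0,0],
)

```text
t: 11.37
eef_pos: [0.4557, 0.1079, 0.2436]
ee_rot: [-0.001, 0.001, 1.0, -0.0]
ft_force: [0.3, 0.0, -1.3]
opening: 0.468
grasp_force: 40.6
```

>>> apply_moves(
  targets=[0,-1,0,0,0,0,0,-1,0,0,0,0,0,-1,0,0,0,0,0,-1,0,0,0,0,0,-1,0,0,0,0,0,-1,0,0,0,0,0,-1,0,0,0,0,0,-1,0,0,0,0,0,-1,0,0,0,0,0,-1,0,0,0,0],
)

```text
t: 12.2
eef_pos: [0.4548, -0.0916, 0.2436]
ee_rot: [-0.001, 0.001, 1.0, 0.0]
ft_force: [0.6, -0.7, -1.4]
opening: 0.467
grasp_force: 40.6
```

>>> apply_moves(
  targets=[0.1,-1,0,0,0,0,0.2,-1,0,0,0,0,0.2,-1,0,0,0,0,0.2,-1,0,0,0,0,0.2,-1,0,0,0,0,0.2,-1,0,0,0,0,0,-0.8,0,0,0,0,0,-0.6,0,0,0,0,0,0,0,0,0,0,0,0,0,0,0,0],
)

```text
t: 13.03
eef_pos: [0.4328, -0.238, 0.2438]
ee_rot: [-0.001, 0.002, 1.0, 0.0]
ft_force: [0.8, 1.2, -1.2]
opening: 0.468
grasp_force: 40.6
```

>>> apply_moves(
  targets=[-0.1,-0.2,0,0,0,0,0,0,0.5,0,0,0,0,0,0.8,0,0,0,0,0,0.8,0,0,0,0,0,0.8,0,0,0,0,0,0.8,0,0,0,0,0,0.6,0,0,0,0,0,0.2,0,0,0,0,0,0,0,0,0,0,0,0,0,0,0],
)

```text
t: 13.87
eef_pos: [0.4365, -0.2412, 0.1547]
ee_rot: [0.0, 0.0, 1.0, -0.0]
ft_force: [-1.9, -0.0, -0.7]
opening: 0.464
grasp_force: 40.6
```

```bash
python3 - <<'E'
from h import *
s=status.sense(); print(s['eef_pos'],s['opening'],s['ft_force'])
p=s['eef_pos']; f=[]
for n,c in(("scene",(160,200)),("top",(425,250))):
    im=eyes.read_camera(n); cv2.imwrite(f"pics/{n}6.png",im[:,:,::-1])
    ov=[(circ(p[0],p[1],p[2]-.079,.021),(255,0,255)),(circ(p[0],p[1],.012,.042),(0,255,255)),(circ(p[0],p[1],.062,.005),(0,0,255)),([(.435,-.242,.012),(.435,-.242,.062)],(0,255,0))]
    grid(n,im,[c],f"pics/c_{n}.png",ov,w=80,h=100,s=5); f.append(cv2.imread(f"pics/c_{n}.png"))
cv2.imwrite("pics/g6.png",np.hstack(f))
E
```

```text
[ 0.4365323  -0.24118254  0.15467445] 0.4638972141983623 [-1.85760293 -0.00217153 -0.70557178]
```

View pics/g6.png

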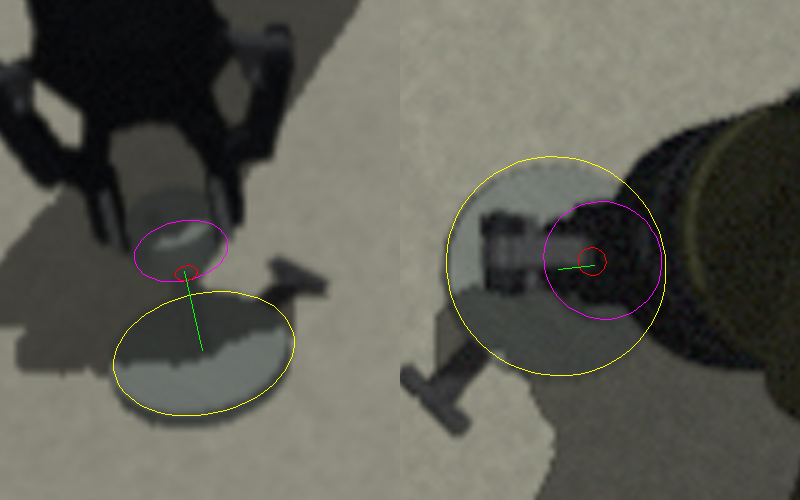

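```bash
python3 - <<'E'
from h import *
im=cv2.imread("pics/scene6.png")[:,:,::-1]
p=np.array([.4365,-.2412,.1547])
im=np.clip(im.astype(float)*2.2,0,255).astype(np.uint8)
ov=[(circ(p[0],p[1],p[2]-.079,.021)[::1],(255,0,255)),(circ(p[0],p[1],p[2]-.059,.021)[::1],(255,0,255))]
grid("scene",im,[(158,195),(158,195)],"pics/t.png",ov,w=50,h=60,s=8,cols=2)
t=cv2.imread("pics/t.png"); b=cv2.resize(im[:,:,::-1],None,fx=8,fy=8,interpolation=cv2.INTER_CUBIC)[165*8:225*8,133*8:183*8]
t[:,:400]=b; cv2.imwrite("pics/g7.png",t)
E
```

```text
(no output)
```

View pics/g7.png

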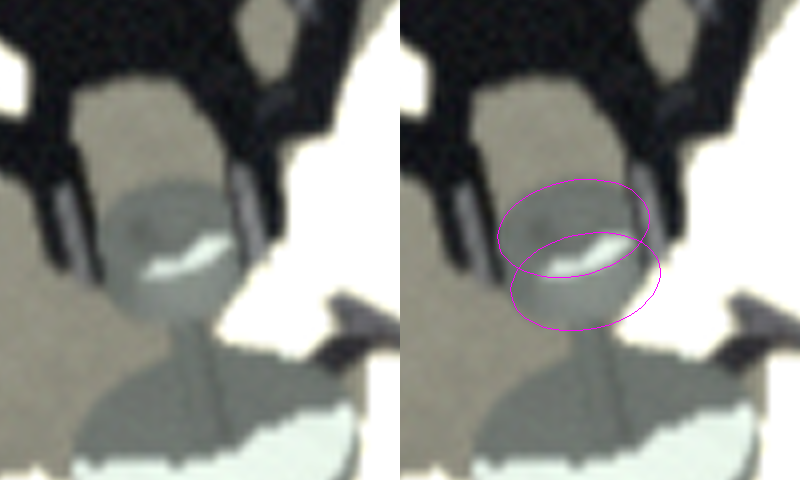

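In the brightened crop the ring's bottom centre is at about (177,274). The stem axis extended to the same height is at about (176,273), so they line up. I'll descend in stages.

>>> apply_moves(
  targets=[0,0,0.3,0,0,0,0,0,0.4,0,0,0,0,0,0.4,0,0,0,0,0,0.3,0,0,0,0,0,0,0,0,0],
)

```text
t: 14.38
eef_pos: [0.4352, -0.2407, 0.1247]
ee_rot: [-0.002, 0.001, 1.0, 0.0]
ft_force: [-0.5, 0.4, -1.9]
opening: 0.466
grasp_force: 40.6
```

>>> apply_moves(
  targets=[0,0,0.4,0,0,0,0,0,0.4,0,0,0,0,0,0.4,0,0,0,0,0,0.2,0,0,0,0,0,0,0,0,0],
)

```text
t: 14.8
eef_pos: [0.4355, -0.2409, 0.0972]
ee_rot: [-0.001, 0.001, 1.0, 0.0]
ft_force: [-0.9, 1.0, -1.1]
opening: 0.468
grasp_force: 40.7
```

>>> apply_moves(
  targets=[0,0,0.15,0,0,0,0,0,0.1,0,0,0,0,0,0,0,0,0],
)

```text
t: 15.05
eef_pos: [0.4363, -0.2412, 0.0933]
ee_rot: [-0.0, 0.0, 1.0, 0.0]
ft_force: [-0.3, 0.0, -2.4]
opening: 0.465
grasp_force: 40.7
```

>>> apply_moves(
  targets=[0,0,0.06,0,0,0,0,0,0,0,0,0],
)

```text
t: 15.22
eef_pos: [0.4364, -0.2412, 0.0923]
ee_rot: [0.0, 0.0, 1.0, 0.0]
ft_force: [-0.3, 1.4, -2.3]
opening: 0.469
grasp_force: 40.7
```

>>> apply_moves(
  targets=[0,0,0.06,0,0,0,0,0,0.04,0,0,0,0,0,0,0,0,0],
)

```text
t: 15.47
eef_pos: [0.4366, -0.2414, 0.0912]
ee_rot: [0.0, 0.0, 1.0, 0.0]
ft_force: [-2.0, 1.0, 6.4]
opening: 0.466
grasp_force: 41.5
```

Seated exactly at the predicted height. I'll release, lift and return to the stack.

>>> apply_moves(
  targets=[0,0,-0.06,0,0,0,0,0,0,0,0,0,0,0,0,0,0,0,0,0,0,0,0,0,0,0,-0.2,0,0,0,0,0,-0.6,0,0,0,0,0,-0.9,0,0,0,0,0,-0.9,0,0,0,0,0,-0.9,0,0,0,0,0,-0.9,0,0,0],
  gripper=30,
)

```text
t: 16.3
eef_pos: [0.4363, -0.2415, 0.1813]
ee_rot: [0.0, 0.001, 1.0, -0.0]
ft_force: [0.1, 0.4, -0.5]
opening: 0.885
grasp_force: 0.0
```

>>> apply_moves(
  targets=[0,0.3,-0.9,0,0,0,-0.1,0.8,-0.2,0,0,0,-0.2,1,0,0,0,0,-0.2,1,0,0,0,0,-0.2,1,0,0,0,0,-0.2,1,0,0,0,0,-0.1,1,0,0,0,0,0,1,0,0,0,0,0,1,0,0,0,0,0,1,0,0,0,0],
)

```text
t: 17.13
eef_pos: [0.4566, -0.0586, 0.2026]
ee_rot: [0.001, 0.001, 1.0, 0.0]
ft_force: [0.6, -0.2, -0.7]
opening: 0.881
grasp_force: 0.0
```

>>> apply_moves(
  targets=[0,1,0,0,0,0,0,1,0,0,0,0,0,1,0,0,0,0,0,1,0,0,0,0,0,1,0,0,0,0,0,1,0,0,0,0,0,1,0,0,0,0,0,1,0,0,0,0,0,1,0,0,0,0,0,1,0,0,0,0],
)

```text
t: 17.97
eef_pos: [0.4568, 0.1415, 0.2027]
ee_rot: [0.001, 0.001, 1.0, 0.0]
ft_force: [0.6, -0.2, 0.9]
opening: 0.885
grasp_force: 0.0
```

>>> apply_moves(
  targets=[0,1,0,0,0,0,0,1,0,0,0,0,0,1,0,0,0,0,0,1,0,0,0,0,0,1,0,0,0,0,0,1,0,0,0,0,0,0.7,0,0,0,0,0,0.4,0,0,0,0,0,0,0,0,0,0,0,0,0,0,0,0],
)

```text
t: 18.8
eef_pos: [0.457, 0.2821, 0.2017]
ee_rot: [0.0, 0.001, 1.0, -0.0]
ft_force: [0.1, -0.6, 0.3]
opening: 0.883
grasp_force: 0.0
```

>>> apply_moves(
  targets=[0,0.4,0,0,0,0,0,0.2,0,0,0,0,0,0,0.5,0,0,0,0,0,0.8,0,0,0,0,0,0.8,0,0,0,0,0,0.8,0,0,0,0,0,0.6,0,0,0,0,0,0.5,0,0,0,0,0,0.25,0,0,0,0,0,0,0,0,0],
  gripper=10,
)

```text
t: 19.63
eef_pos: [0.4563, 0.2942, 0.1152]
ee_rot: [-0.001, 0.001, 1.0, -0.001]
ft_force: [-0.2, 0.6, -0.5]
opening: 0.96
grasp_force: 0.0
```

>>> apply_moves(
  targets=[0,0,0,0,0,0,0,0,0,0,0,0,0,0,0,0,0,0,0,0,0,0,0,0,0,0,0,0,0,0,0,0,0,0,0,0,0,0,0,0,0,0],
  gripper=255,
  grip_force=40,
)

```text
t: 20.22
eef_pos: [0.4575, 0.2951, 0.1179]
ee_rot: [0.001, 0.001, 1.0, 0.001]
ft_force: [-0.6, -0.8, 6.2]
opening: 0.608
grasp_force: 42.1
```

>>> apply_moves(
  targets=[0,0,-0.2,0,0,0,0,0,-0.4,0,0,0,0,0,-0.6,0,0,0,0,0,-0.9,0,0,0,0,0,-0.9,0,0,0,0,0,-0.9,0,0,0,0,0,-0.9,0,0,0,0,0,-0.9,0,0,0,0,0,-0.6,0,0,0,0,0,0,0,0,0],
)

```text
t: 21.05
eef_pos: [0.4581, 0.2956, 0.2462]
ee_rot: [0.002, 0.001, 1.0, 0.002]
ft_force: [-0.1, -0.1, -0.3]
opening: 0.609
grasp_force: 42.0
```

```bash
python3 - <<'E'
from h import *
s=status.sense(); print(s['eef_pos'],s['opening'],s['ft_force'])
p=s['eef_pos']; im=eyes.read_camera("scene"); cv2.imwrite("pics/scene8.png",im[:,:,::-1])
im=np.clip(im.astype(float)*1.6,0,255).astype(np.uint8)
ov=[(circ(.4565,.294,.042,.033),(0,255,255)),(circ(p[0],p[1],p[2]-.076,.027),(255,0,255)),(circ(p[0],p[1],p[2]-.056,.027),(255,0,255)),(circ(.436,-.241,.032,.021),(0,255,255))]
grid("scene",im,[(388,160),(160,210)],"pics/g8.png",ov,s=5,w=80,h=120)
E
```

```text
[0.45814472 0.2955784  0.24624171] 0.6088027499031017 [-0.07391953 -0.11493556 -0.28001762]
```

View pics/g8.png

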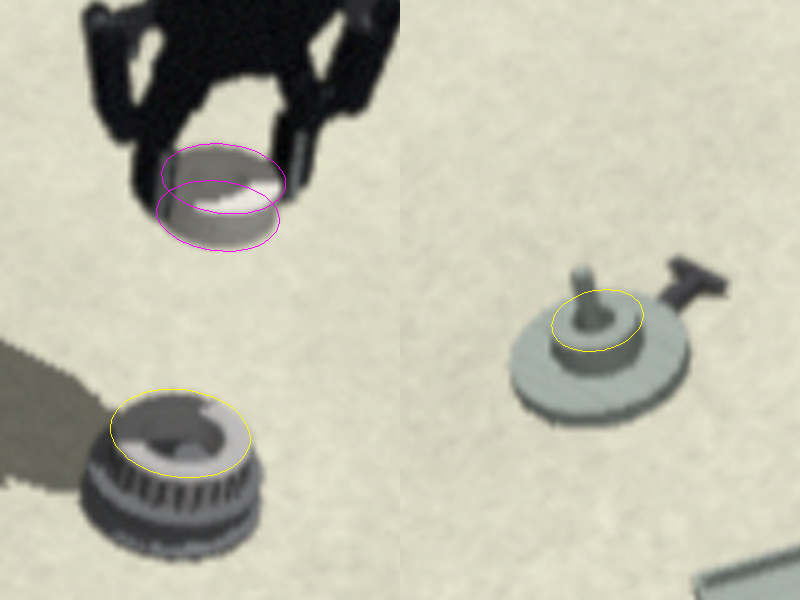

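The small ring lies flat around the stem, the white ring is held level, and the clamp ring is in place. Now to the station.

>>> apply_moves(
  targets=[0,-0.4,0,0,0,0,0,-0.8,0,0,0,0,0,-1,0,0,0,0,0,-1,0,0,0,0,0,-1,0,0,0,0,0,-1,0,0,0,0,0,-1,0,0,0,0,0,-1,0,0,0,0,0,-1,0,0,0,0,0,-1,0,0,0,0],
)

```text
t: 21.93
eef_pos: [0.4555, 0.1078, 0.2411]
ee_rot: [-0.001, 0.001, 1.0, -0.001]
ft_force: [0.2, -0.2, -0.3]
opening: 0.611
grasp_force: 42.0
```

>>> apply_moves(
  targets=[0,-1,0,0,0,0,0,-1,0,0,0,0,0,-1,0,0,0,0,0,-1,0,0,0,0,0,-1,0,0,0,0,0,-1,0,0,0,0,0,-1,0,0,0,0,0,-1,0,0,0,0,0,-1,0,0,0,0,0,-1,0,0,0,0],
)

```text
t: 22.77
eef_pos: [0.4546, -0.0915, 0.2412]
ee_rot: [-0.001, 0.001, 1.0, 0.0]
ft_force: [0.6, -0.4, -2.0]
opening: 0.611
grasp_force: 42.0
```

>>> apply_moves(
  targets=[0.1,-1,0,0,0,0,0.2,-1,0,0,0,0,0.2,-1,0,0,0,0,0.2,-1,0,0,0,0,0.2,-1,0,0,0,0,0.1,-1,0,0,0,0,0,-0.9,0,0,0,0,0,-0.7,0,0,0,0,0,0,0,0,0,0,0,0,0,0,0,0],
)

```text
t: 23.6
eef_pos: [0.4345, -0.2422, 0.2414]
ee_rot: [-0.001, 0.002, 1.0, 0.0]
ft_force: [-0.3, 0.4, -2.0]
opening: 0.606
grasp_force: 42.1
```

>>> apply_moves(
  targets=[0,0,0.5,0,0,0,0,0,0.8,0,0,0,0,0,0.8,0,0,0,0,0,0.8,0,0,0,0,0,0.8,0,0,0,0,0,0.6,0,0,0,0,0,0.2,0,0,0,0,0,0,0,0,0,0,0,0,0,0,0],
)

```text
t: 24.35
eef_pos: [0.4364, -0.2411, 0.1526]
ee_rot: [0.0, 0.0, 1.0, 0.0]
ft_force: [-0.6, -0.3, -1.2]
opening: 0.608
grasp_force: 42.1
```

>>> apply_moves(
  targets=[0,0,0.3,0,0,0,0,0,0.4,0,0,0,0,0,0.4,0,0,0,0,0,0.4,0,0,0,0,0,0.4,0,0,0,0,0,0.1,0,0,0,0,0,0,0,0,0],
)

```text
t: 24.93
eef_pos: [0.4356, -0.2411, 0.1115]
ee_rot: [-0.001, 0.001, 1.0, 0.0]
ft_force: [-0.4, -0.1, -0.6]
opening: 0.612
grasp_force: 42.1
```

>>> apply_moves(
  targets=[0,0,0.07,0,0,0,0,0,0.07,0,0,0,0,0,0,0,0,0],
)

```text
t: 25.18
eef_pos: [0.4364, -0.2413, 0.1098]
ee_rot: [0.0, 0.001, 1.0, 0.0]
ft_force: [0.9, -0.1, -1.1]
opening: 0.609
grasp_force: 42.1
```

>>> apply_moves(
  targets=[0,0,0.06,0,0,0,0,0,0.06,0,0,0,0,0,0,0,0,0],
)

```text
t: 25.43
eef_pos: [0.4366, -0.2413, 0.1079]
ee_rot: [0.0, 0.0, 1.0, 0.0]
ft_force: [-1.4, 0.1, 4.8]
opening: 0.611
grasp_force: 42.5
```

Seated. I'll release and go back for the clamp ring.

>>> apply_moves(
  targets=[0,0,-0.05,0,0,0,0,0,0,0,0,0,0,0,0,0,0,0,0,0,0,0,0,0,0,0,-0.2,0,0,0,0,0,-0.6,0,0,0,0,0,-0.9,0,0,0,0,0,-0.9,0,0,0,0,0,-0.9,0,0,0,0,0,-0.9,0,0,0],
  gripper=0,
)

```text
t: 26.27
eef_pos: [0.4363, -0.2416, 0.1982]
ee_rot: [0.0, 0.001, 1.0, -0.0]
ft_force: [0.1, 0.3, 0.5]
opening: 1.001
grasp_force: 0.0
```

>>> apply_moves(
  targets=[0,0.3,-0.2,0,0,0,-0.1,0.8,0,0,0,0,-0.2,1,0,0,0,0,-0.2,1,0,0,0,0,-0.2,1,0,0,0,0,-0.2,1,0,0,0,0,-0.1,1,0,0,0,0,0,1,0,0,0,0,0,1,0,0,0,0,0,1,0,0,0,0],
)

```text
t: 27.1
eef_pos: [0.4561, -0.0579, 0.2003]
ee_rot: [-0.0, 0.0, 1.0, 0.0]
ft_force: [1.0, 0.7, 0.1]
opening: 0.999
grasp_force: 0.0
```

>>> apply_moves(
  targets=[0,1,0,0,0,0,0,1,0,0,0,0,0,1,0,0,0,0,0,1,0,0,0,0,0,1,0,0,0,0,0,1,0,0,0,0,0,1,0,0,0,0,0,1,0,0,0,0,0,1,0,0,0,0,0,1,0,0,0,0],
)

```text
t: 27.93
eef_pos: [0.4561, 0.1419, 0.2003]
ee_rot: [-0.0, 0.0, 1.0, -0.0]
ft_force: [0.7, -0.0, 0.1]
opening: 0.998
grasp_force: 0.0
```

>>> apply_moves(
  targets=[0,1,0,0,0,0,0,1,0,0,0,0,0,1,0,0,0,0,0,1,0,0,0,0,0,1,0,0,0,0,0,1,0,0,0,0,0,1,0,0,0,0,0,0.7,0,0,0,0,0,0,0,0,0,0,0,0,0,0,0,0],
)

```text
t: 28.77
eef_pos: [0.4564, 0.2948, 0.2001]
ee_rot: [-0.0, -0.0, 1.0, -0.001]
ft_force: [0.3, -0.5, 0.6]
opening: 1.0
grasp_force: 0.0
```

```bash
python3 - <<'E'
from h import *
s=status.sense(); print(s['eef_pos'],s['opening'],s['ft_force'])
im=eyes.read_camera("scene"); cv2.imwrite("pics/scene9.png",im[:,:,::-1])
im=np.clip(im.astype(float)*1.6,0,255).astype(np.uint8)
ov=[(circ(.4565,.293,.042,.033),(0,255,255)),(circ(.436,-.241,.052,.027),(0,255,255))]
grid("scene",im,[(388,175),(160,210)],"pics/g9.png",ov,s=5,w=80,h=120)
E
```

```text
[0.45643974 0.29476662 0.20007134] 1.0003333592941455 [ 0.33867168 -0.48015992  0.55590563]
```

View pics/g9.png

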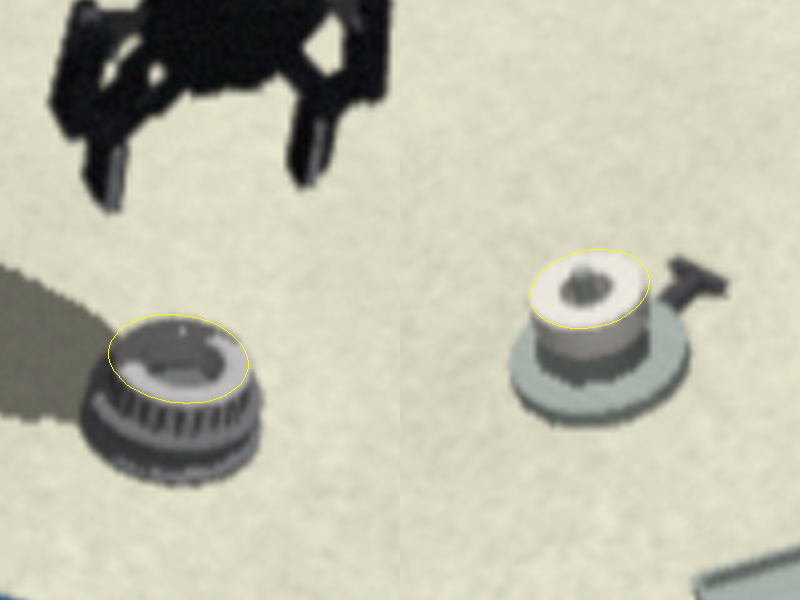

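The white ring sits flat on the steel ring. The clamp ring is at about (0.457, 0.2945), and the gripper is over it. I'll descend and grip.

>>> apply_moves(
  targets=[-0.02,0,0.5,0,0,0,0,0,0.9,0,0,0,0,0,0.9,0,0,0,0,0,0.9,0,0,0,0,0,0.8,0,0,0,0,0,0.6,0,0,0,0,0,0.4,0,0,0,0,0,0.3,0,0,0,0,0,0,0,0,0],
)

```text
t: 29.57
eef_pos: [0.4569, 0.294, 0.0933]
ee_rot: [-0.001, 0.001, 1.0, -0.001]
ft_force: [1.2, 0.2, 0.4]
opening: 1.003
grasp_force: 0.0
```

>>> apply_moves(
  targets=[0,0,0,0,0,0,0,0,0,0,0,0,0,0,0,0,0,0,0,0,0,0,0,0,0,0,0,0,0,0,0,0,0,0,0,0,0,0,0,0,0,0],
  gripper=255,
  grip_force=60,
)

```text
t: 30.15
eef_pos: [0.4581, 0.2954, 0.0961]
ee_rot: [0.001, 0.0, 1.0, 0.001]
ft_force: [-1.2, -0.4, 5.0]
opening: 0.739
grasp_force: 66.7
```

>>> apply_moves(
  targets=[0,0,-0.2,0,0,0,0,0,-0.4,0,0,0,0,0,-0.7,0,0,0,0,0,-0.9,0,0,0,0,0,-0.9,0,0,0,0,0,-0.9,0,0,0,0,0,-0.9,0,0,0,0,0,-0.6,0,0,0,0,0,0,0,0,0],
)

```text
t: 30.9
eef_pos: [0.4585, 0.2955, 0.2075]
ee_rot: [0.002, 0.0, 1.0, 0.002]
ft_force: [0.5, 0.4, -2.2]
opening: 0.738
grasp_force: 66.4
```

>>> apply_moves(
  targets=[-0.2,-0.4,0,0,0,0,-0.4,-0.8,0,0,0,0,-0.4,-0.95,0,0,0,0,-0.4,-0.95,0,0,0,0,-0.4,-0.95,0,0,0,0,-0.4,-0.95,0,0,0,0,-0.4,-0.95,0,0,0,0,-0.4,-0.95,0,0,0,0,-0.4,-0.95,0,0,0,0,-0.4,-0.95,0,0,0,0],
)

```text
t: 31.73
eef_pos: [0.5325, 0.1166, 0.2026]
ee_rot: [-0.001, 0.001, 1.0, -0.001]
ft_force: [0.4, 0.2, -2.2]
opening: 0.741
grasp_force: 66.3
```

>>> apply_moves(
  targets=[-0.4,-0.95,0,0,0,0,-0.4,-0.95,0,0,0,0,-0.4,-0.95,0,0,0,0,-0.4,-0.95,0,0,0,0,-0.4,-0.95,0,0,0,0,-0.4,-0.95,0,0,0,0,-0.5,-0.95,0,0,0,0,-0.5,-0.95,0,0,0,0,-0.5,-0.95,0,0,0,0,-0.5,-0.9,0,0,0,0],
)

```text
t: 32.57
eef_pos: [0.6201, -0.0724, 0.2024]
ee_rot: [-0.002, 0.001, 1.0, -0.0]
ft_force: [0.2, 1.4, -2.8]
opening: 0.733
grasp_force: 66.3
```

>>> apply_moves(
  targets=[-0.4,-0.7,0,0,0,0,-0.3,-0.4,0,0,0,0,-0.1,0,0,0,0,0,0,0,0.5,0,0,0,0,0,0.8,0,0,0,0,0,0.8,0,0,0,0,0,0.5,0,0,0,0,0,0,0,0,0,0,0,0,0,0,0],
)

```text
t: 33.32
eef_pos: [0.6362, -0.0913, 0.1514]
ee_rot: [-0.001, -0.0, 1.0, 0.0]
ft_force: [0.5, 0.3, -2.9]
opening: 0.737
grasp_force: 66.5
```

```bash
python3 - <<'E'
from h import *
s=status.sense(); print(s['eef_pos'],s['opening'],s['ft_force'])
p=s['eef_pos']; f=[]
for n,c in(("scene",(220,260)),("top",(345,160))):
    im=eyes.read_camera(n); cv2.imwrite(f"pics/{n}10.png",im[:,:,::-1])
    im=np.clip(im.astype(float)*1.5,0,255).astype(np.uint8)
    ov=[(circ(p[0],p[1],p[2]-.074,.033),(255,0,255)),(circ(p[0],p[1],p[2]-.054,.033),(255,0,255)),(circ(p[0],p[1],.003,.033),(0,0,255))]
    grid(n,im,[c],f"pics/c_{n}.png",ov,w=100,h=130); f.append(cv2.imread(f"pics/c_{n}.png"))
cv2.imwrite("pics/g10.png",np.hstack(f))
E
```

```text
[ 0.63622029 -0.09129152  0.15140084] 0.737411684063008 [ 0.46099215  0.25744417 -2.87299463]
```

View pics/g10.png

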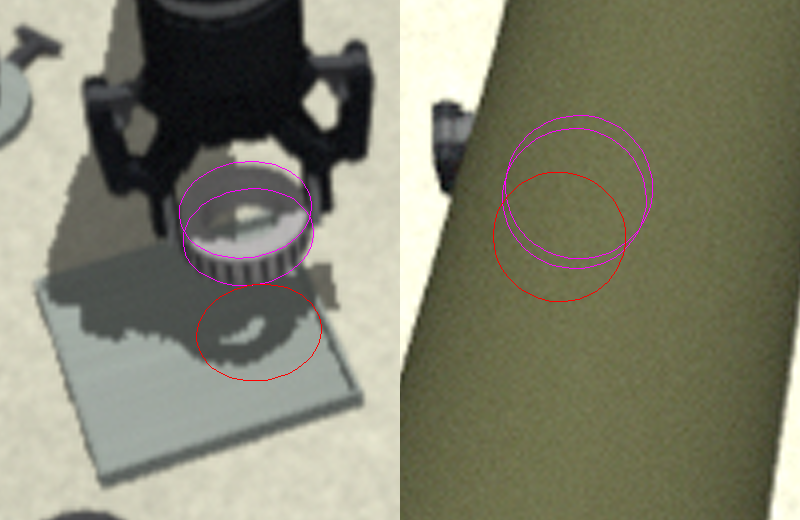

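The ring is held level about 32 mm short in y. I'll shift to (0.6405, -0.1235) and lower it.

>>> apply_moves(
  targets=[-0.1,-0.6,0,0,0,0,-0.11,-0.7,0,0,0,0,0,-0.31,0,0,0,0,0,0,0.5,0,0,0,0,0,0.6,0,0,0,0,0,0.6,0,0,0,0,0,0.6,0,0,0,0,0,0.5,0,0,0,0,0,0.2,0,0,0,0,0,0,0,0,0],
)

```text
t: 34.25
eef_pos: [0.64, -0.1239, 0.0902]
ee_rot: [-0.002, 0.0, 1.0, 0.0]
ft_force: [-0.2, -0.7, -2.8]
opening: 0.736
grasp_force: 66.5
```

>>> apply_moves(
  targets=[0,0,0,0,0,0],
)

```text
t: 34.33
eef_pos: [0.641, -0.1245, 0.092]
ee_rot: [-0.0, 0.0, 1.0, -0.0]
ft_force: [0.1, -0.1, -2.1]
opening: 0.74
grasp_force: 66.5
```

>>> apply_moves(
  targets=[0,0,0.3,0,0,0,0,0,0.3,0,0,0,0,0,0,0,0,0,0,0,0,0,0,0],
)

```text
t: 34.67
eef_pos: [0.6408, -0.1245, 0.08]
ee_rot: [-0.0, 0.0, 1.0, 0.0]
ft_force: [-0.2, -0.3, -3.0]
opening: 0.735
grasp_force: 66.5
```

>>> apply_moves(
  targets=[0,0,0.08,0,0,0,0,0,0.04,0,0,0,0,0,0,0,0,0],
)

```text
t: 34.92
eef_pos: [0.641, -0.1246, 0.0779]
ee_rot: [0.0, 0.001, 1.0, 0.0]
ft_force: [0.0, -0.5, -2.5]
opening: 0.74
grasp_force: 66.5
```

>>> apply_moves(
  targets=[0,0,0.06,0,0,0,0,0,0,0,0,0,0,0,0,0,0,0],
)

```text
t: 35.17
eef_pos: [0.6413, -0.1247, 0.0772]
ee_rot: [0.0, 0.0, 1.0, 0.0]
ft_force: [-0.4, -0.7, -0.1]
opening: 0.737
grasp_force: 66.8
```

Touching down. I'll release, lift and clear the view.

>>> apply_moves(
  targets=[0,0,0,0,0,0,0,0,0,0,0,0,0,0,0,0,0,0,0,0,0,0,0,0,0,0,-0.2,0,0,0,0,0,-0.6,0,0,0,0,0,-0.9,0,0,0,0,0,-0.9,0,0,0,0,0,-0.9,0,0,0,0,0,-0.9,0,0,0],
  gripper=0,
)

```text
t: 36.0
eef_pos: [0.6412, -0.1249, 0.1669]
ee_rot: [0.001, 0.001, 1.0, -0.0]
ft_force: [-0.1, 0.4, 0.8]
opening: 0.996
grasp_force: 0.0
```

>>> apply_moves(
  targets=[0.3,0.5,-0.9,0,0,0,0.3,0.9,-0.9,0,0,0,0.3,0.9,-0.5,0,0,0,0.3,0.9,0,0,0,0,0.3,0.9,0,0,0,0,0.3,0.9,0,0,0,0,0.3,0.9,0,0,0,0,0.3,0.9,0,0,0,0,0.3,0.5,0,0,0,0,0,0,0,0,0,0],
)

```text
t: 36.83
eef_pos: [0.5864, 0.0244, 0.2115]
ee_rot: [0.0, -0.002, 1.0, 0.001]
ft_force: [-0.4, 0.2, 0.8]
opening: 1.003
grasp_force: 0.0
```

```bash
python3 - <<'E'
from h import *
s=status.sense(); print(s['eef_pos'],s['opening'],s['ft_force'])
im=eyes.read_camera("scene"); t=eyes.read_camera("top"); f=[]
for n,i in(("scene",im),("top",t)):
    i=np.clip(i.astype(float)*1.4,0,255).astype(np.uint8)
    cv2.imwrite(f"pics/f_{n}.png",i[:,:,::-1])
a=cv2.imread("pics/f_scene.png")[150:330,110:420]; b=cv2.imread("pics/f_top.png")[95:235,300:440]
a=cv2.resize(a,None,fx=1.6,fy=1.6,interpolation=cv2.INTER_CUBIC); b=cv2.resize(b,(288,288),interpolation=cv2.INTER_CUBIC)
cv2.imwrite("pics/g11.png",np.hstack([a,b]))
E
```

```text
[0.58642717 0.02440141 0.21150636] 1.0031550240551614 [-0.41937362  0.22570461  0.79184258]
```

View pics/g11.png

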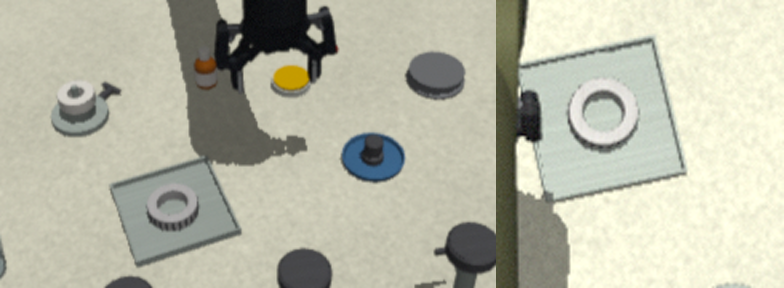

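The final picture shows the stopper upright in the dish at (373,150), both rings flat on the station at (77,97), the clamp ring flat near the tray's middle at (173,205), and the bottle standing at (205,72). The gripper is clear, so I'm handing in.

```bash
python3 -c "
from rig import bot; print(bot.sign_off())"
```

```text
the job is handed in; nothing more can be done
None
```

All four parts were placed in the order asked and the job was handed in at about 37 s, with the bottle still standing and the gripper clear; the clamp ring lies flat but looks about 2–3 mm off the tray's exact middle.

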